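Step the sample turntable back one place

TASK

The sample turntable has been stepped one place too far, so the blue-banded beaker has gone past the electrodes. With a fingertip throw the red-balled ratchet pawl up out of its notch until it rests back on its stop, push the turntable backward (clockwise seen from above) one place so that the blue-banded beaker stands under the electrodes, then throw the pawl down again so that it sits fully in the notch there. Only push: leave every beaker standing in its well, keep off the electrode stand, and leave the other things on the bench where they are.

Things in the scene. Friction and masses are not known exactly. Their poses are not given: they have to be found in the camera images.
- changer: the sample changer, fixed to the bench: a cream drum of radius 120 mm that carries the grey turntable (300 mm across). Origin on the turntable's axis at bench height; z up; x points from the axis to the electrode stand, whose foot reaches 215 mm out; the pawl stands on its -y side
- hub (a point): top of the low aluminium hub (radius 24 mm) on the turntable's axis, 61 mm above the bench. The deck's top is at 45 mm. Its dark rim (radius 128 to 150 mm, top 45 mm) has six notches 60 degrees apart, midway between the wells
- well_e (a point): centre of an empty well's mouth, 73 mm up; it turns with the turntable. Six such open round wells, 50 mm outside, 45 mm inside, stand 28 mm up from the deck, centred 102 mm from the axis, at 0, 60, 120, 180, 240, 300 degrees from the changer's x (counter-clockwise from above) plus the turntable joint, about 50 mm clear between neighbours. This one is at 180 degrees at the start; the one at 240 is empty too
- turntable (a joint): angle in rad, counter-clockwise positive, unlimited, within 0.015 of 0 at the start. Forward is counter-clockwise: the pawl clicks over. Backward is clockwise (negative): a pawl in its notch stops it 0.06 rad on. One place is 1.047 (60 degrees). About 3 N at a well turns it; it stays where left. The lowered pawl drops right into the next notch if the joint is within 0.04 of -1.047; short of that it lies on the rim
- pawl (a joint): angle of the pawl in rad: 0 = toe fully down in a notch, about 0.16 = toe lying on top of the rim, 1.047 = thrown over, resting back on its stop. The ball's weight holds it either way: it balances near 0.7; beyond that it falls by itself to the stop, below it it falls back down. A push of 1 to 2 N at the ball throws it
- pawl_pivot (a point): the pawl's pin, along the changer's y axis, at x -60, y -162 mm in the changer's frame, 46 mm up. The steel arm runs 60 mm along +x from it (pawl down) to the toe, which reaches inward over the rim; the lever with the ball rises at 60 degrees from the arm. The bracket and its stop are no higher than 68 mm
- pawl_ball (a point): centre of the red ball (28 mm in diameter) on the pawl's lever, 98 mm above the bench in both end positions (106 mm halfway). Pawl down: at x -30, y -162 mm in the changer's frame; thrown over: x -90, y -162. Pushed along the changer's -x it lifts the pawl, along +x it lowers it; a finger pushing with its tip 10 mm below the ball's centre stays clear of the pawl's arm
- station (a point): the place under the electrodes: at x 102, y 0 mm in the changer's frame, at deck height (45 mm). A beaker standing in the well there is centred within about 12 mm of it, depending on the play in the notch
- electrode_tip (a point): tip of the glass electrode, 130 mm above the bench, over the station. Its head is a cream disc of radius 27 mm, 197 mm up, on an arm from the post
- electrode_stand: the electrode stand fixed on the changer: steel post 14 mm thick and 275 mm high at x 185, y 0 in the changer's frame, with the arm and the head over the station. Not to be touched. Origin as the changer's
- beaker_blue: glass beaker with a blue band near its rim, 40 mm in diameter, 55 mm high, loose in the well at 60 degrees at the start. Origin: centre of its underside
- beaker_a: plain glass beaker, 40 mm in diameter, 55 mm high, loose in the well at 0 degrees at the start (under the electrodes). Origin: centre of its underside
- beaker_b: the same, in the well at 120 degrees at the start
- beaker_c: the same, in the well at 300 degrees at the start
- spare_beaker: empty glass beaker on the bench left of the changer, 50 mm in diameter, 70 mm high. Origin: centre of its underside
- dropper_bottle: small amber dropper bottle with a black rubber teat, 36 mm in diameter, 98 mm high, beside the changer. Origin: centre of its underside
- blue_cap: blue screw cap, 42 mm in diameter, 24 mm high, on the bench beside the changer. Origin: centre of its underside
- amber_bottle: amber reagent bottle with blue cap, 80 mm in diameter, 150 mm high. Origin: centre of its underside
- clear_bottle: clear reagent bottle with red cap, 76 mm in diameter, 145 mm high. Origin: centre of its underside
- blue_meter: blue hand-held meter, 75 by 165 by 32 mm, lying on the bench. Origin: centre of its underside
- weigh_dish: white porcelain weighing dish, 80 mm in diameter, 22 mm high. Origin: centre of its underside
Not all that is in view belongs to the job. What is shaped like the beaker_blue but pink or purple is not meant.

How it is judged:
By the outcome, as a careful person would: the job done as asked, in the order asked, and still so for the second after the job is handed in, with the robot touching nothing.
It also fails if it takes over 64 s, if anything falls off the work surface, if the arm or the gripper's body presses on something with over 40 N, if the wrist force passes 120 N, or if a joint passes its speed limit or range.

ROBOT

A 6-joint arm with a two-finger parallel gripper is mounted at the origin on the work surface. World frame = base frame: x ahead of the robot, y to its left, z up, the work surface at z = 0. Lengths are in m, angles in rad, forces in N, time in s.
With the tool pointing down it reaches from about 0.25 to 0.725 m from the base axis. Payload 4 kg.
Tool frame: the origin (TCP) lies on the centre line of the jaws, within the pads' length; the fingertips stand 17 mm ahead of it and the grasp point (between the pads) lies 2 mm behind it; z points along the fingers, y is the line along which they close (so a half turn about z gives the same grasp; the last joint's range is limited). The gripper opens to 85 mm and grips with 20 to 120 N. Pads are 22 mm wide; open, the fingers measure 114 mm over their backs; the gripper's body (76 mm by 85 mm) begins 54 mm behind the grasp point. The pads swing forward as they close: fully open they stand 13 mm farther back than shut.
Start: joints at [-1.203, 0.241, 0.005, 1.335, 0, 1.571], TCP at [0.18, -0.467, 0.248] pointing down, gripper open.
Joint ranges: [-2.72, 2.72], [-1.05, 1.87], [-1.09, 1.28], [-1.99, 2.15], [-1.42, 1.44], [-3.14, 3.14]. Speed limits (rad/s): [2.79, 2.79, 3.14, 3.14, 3.14, 3.14].

INTERFACE

Orientations are given as a unit quaternion [x, y, z, w].
In Python, from workcell import bot, camera, get_calibration gives the robot as it stands.
- The arm moves only by the tool apply_moves, never from a script. Its argument "steps" is a list of rows, each a list of 3 entries, a list of its own where there are three numbers: the shift along the tool's x, y, z as a fraction of full scale, then the turn, a rotation vector about the tool's x, y, z as a fraction of full scale, then the opening, from 0 (shut) to 1 (fully open). A call has exactly 8 rows; each row shifts and turns the commanded pose from where the row before left it, along the tool's axes as they then stand; what a row does not reach is not made up. Full scale, the value 1, is 20 cm for a shift and pi rad for a turn. A row lasts 1/12 s, in which the tool goes at most 41.7 mm and 7.16 degrees, less where a joint would pass 70% of its speed; a pose out of reach is approached as far as the arm can. A call with a number of a shift or a turn outside -1 to 1 is refused whole. A call with a gripper value outside its range is refused whole. The fingers move at their own pace and stop on an object; the grip force is fixed at half the most. Time passes only in rows, so rows that do not move let the fingers close, or fill a call up. It gives the time, the measured TCP pose, the force, the opening and the grip force at its end, in the units of the state.
- bot.get_obs(): the state, without advancing time (a new reading comes with each control period).
- camera(name): name is "scene" or "top"; returns (picture, depth): 384x512x3 uint8, red, green, blue; 384x512 float32, m along the optical axis (not along the pixel's ray), 0 where there is no reading.
- get_calibration(name): a dict with "fov_y" (degrees; the focal length in pixels is half the picture's height over the tangent of half this angle, whatever the lens; pixels are square), "cx", "cy" (the principal point, pixels), "rvec" (rotation vector, rad) and "tvec" (3), from world to camera coordinates, as OpenCV has them. Camera axes: x right, y down, z forward; pixel columns grow to the right and rows downward; lengths in m; the calibration is good to about 2 mm. A picture is of the moment at which its call begins. get_calibration takes no time and is no camera call.
- bot.job_done(): hands the job in; it is judged then, once.
The state is a dict: "clock": time; "joint_pos": joint angles; "joint_vel": joint speeds; "tau": joint torques, N m; "eef_pos": TCP position; "tool_rot": TCP orientation; "ft_force": force on the tool from outside, world axes, zero at the start; "ft_torque": the same for the moment, N m; "grip_width": finger opening in m; "grasp_force": force on a finger pad.
Only numpy, scipy, OpenCV 4.12 (cv2) and the standard library are available. Lean on these libraries where they do the work, as an engineer would, in place of code of your own. Each camera call takes 0.05 s, during which the arm holds its last target. There are 200 camera calls.

## Working session

There is one attempt and no reset: what is moved stays moved. The work goes in short steps, Python scripts to look and compute and a tool call to move; the robot and the scene stay as the last step left them, time stands still between calls to the robot, and variables do not carry over. Pictures are saved under pics/ and viewed, at most 10 in all, crops included, and the job is handed in when it is done.

Besides the shell and the picture viewer there is one more tool, called after "Request:" by a JSON object that holds its "method" and its "body". apply_moves: Moves the arm, as the interface text tells. Its arguments: {"type":"object","properties":{"steps":{"type":"array"}},"required":["steps"]}

```bash
mkdir -p pics; ls
python3 - <<'E'
from workcell import bot,camera,get_calibration
import cv2,numpy as np
for n in("scene","top"):
    p,d=camera(n); cv2.imwrite(f"pics/{n}0.png",p[:,:,::-1]); np.savez(f"{n}0.npz",p=p,d=d); print(n,get_calibration(n))
print(bot.get_obs())
E
```

```text
pics
scene {'fov_y': 54.5973450921399, 'cx': 262.71813398398496, 'cy': 190.26285117308632, 'rvec': array([ 1.23641335,  2.24615859, -0.98191596]), 'tvec': array([ 0.23138911, -0.2366428 ,  1.39606669])}
top {'fov_y': 47.58649481358225, 'cx': 255.5796845908803, 'cy': 193.6824541562292, 'rvec': array([ 2.13208193, -2.11983747,  0.20341559]), 'tvec': array([0.01451648, 0.53889689, 1.47266971])}
{'clock': 0.1, 'joint_pos': array([-1.20299702e+00,  2.41331995e-01,  3.87551788e-03,  1.33518692e+00,
        9.83288834e-06,  1.57082342e+00]), 'joint_vel': array([-0.00097885, -0.00180375,  0.00444598, -0.00104957, -0.00171599,
        0.00102404]), 'tau': array([ 6.12094427e-04, -3.73137045e+01,  2.53010291e+01,  1.08488780e-02,
        6.79007144e-05,  1.15026077e-05]), 'eef_pos': array([ 0.17959673, -0.46607339,  0.24751108]), 'tool_rot': array([ 9.83140120e-01,  1.82851448e-01, -1.64060952e-04, -9.08859723e-04]), 'ft_force': array([ 0.59827196,  0.09203117, -0.38101228]), 'ft_torque': array([0.03776084, 0.03864038, 0.0269368 ]), 'grasp_force': 0.0, 'grip_width': 0.08558941600101724}
```

View pics/scene0.png

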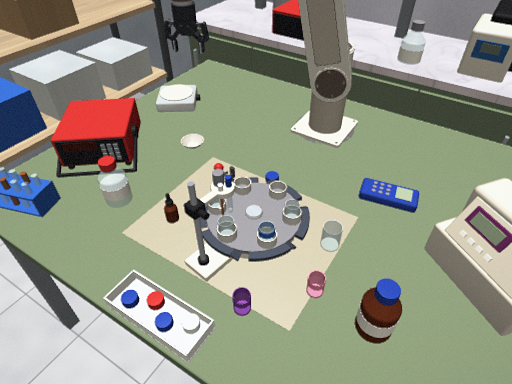

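View pics/top0.png

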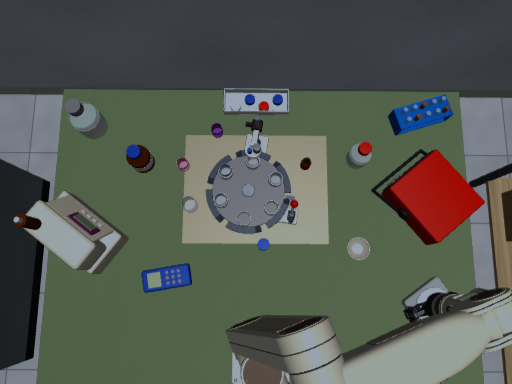

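Both views agree. The hub is at about top (248,190), with the stand above it toward +x. The pawl and red ball are at (294,204), and the blue cap is at (263,244). I'll enlarge and measure.

```bash
cat > h.py <<'E'
import numpy as np,cv2
from workcell import bot,camera,get_calibration
class C:
    def __init__(s,n):
        c=get_calibration(n); s.f=192/np.tan(np.radians(c['fov_y']/2)); s.c=np.array([c['cx'],c['cy']])
        s.R=cv2.Rodrigues(c['rvec'])[0]; s.t=c['tvec']; s.o=-s.R.T@s.t
    def onz(s,uv,z):
        r=s.R.T@np.r_[(np.array(uv)-s.c)/s.f,1]; return s.o+r*(z-s.o[2])/r[2]
    def dep(s,uv,d):
        return s.R.T@(np.r_[(np.array(uv)-s.c)/s.f,1]*d-s.t)
    def proj(s,P):
        q=np.atleast_2d(P)@s.R.T+s.t; return q[:,:2]/q[:,2:]*s.f+s.c
    def cloud(s,d):
        v,u=np.mgrid[:384,:512]; q=np.stack([(u-s.c[0])/s.f,(v-s.c[1])/s.f,np.ones_like(d)],-1)*d[...,None]
        return (q-s.t)@s.R
E
python3 - <<'E'
from h import *
for n in("top","scene"):
    z=np.load(n+"0.npz"); p,d=z['p'],z['d']; c=C(n); W=c.cloud(d)
    print(n,c.o)
    b=p.astype(int)
    red=(b[...,0]>120)&(b[...,1]<60)&(b[...,2]<60)&(W[...,2]>.05)&(W[...,2]<.13)
    k,l,s,ce=cv2.connectedComponentsWithStats(red.astype(np.uint8))
    for i in range(1,k):
        if s[i,4]>4: print("red",ce[i].round(1),s[i],np.median(W[l==i],0).round(3),c.onz(ce[i],.098).round(3))
    # rim/deck fit: dark rim outer circle at z=.045
    m=(abs(W[...,2]-.045)<.006)&(d>0)
    k,l,s,ce=cv2.connectedComponentsWithStats(m.astype(np.uint8)); i=1+np.argmax([s[j,4]*(np.linalg.norm(np.median(W[l==j],0)[:2]-[.55,0])<.3) for j in range(1,k)])
    P=W[l==i]; (x,y),r=cv2.minEnclosingCircle(P[:,:2].astype(np.float32)); print("deck",x,y,r,np.median(P[:,2]))
p=np.load("top0.npz")['p']; cv2.imwrite("pics/topc.png",cv2.resize(p[110:260,175:335,::-1],None,fx=4.5,fy=4,interpolation=2) if 0 else cv2.resize(p[115:260,175:335,::-1],None,fx=4,fy=4,interpolation=2))
p=np.load("scene0.npz")['p']; cv2.imwrite("pics/sc.png",cv2.resize(p[150:285,155:355,::-1],None,fx=4,fy=4,interpolation=2))
E
```

```text
top [0.25702498 0.02396028 1.54684865]
red [437.  195.3] [ 390  150   95   92 4392] [ 0.524 -0.587  0.123] [ 0.528 -0.598  0.098]
red [294.4 203. ] [292 201   6   5  25] [ 0.497 -0.111  0.109] [ 0.499 -0.113  0.098]
deck 0.5524217486381531 0.04492351412773132 0.1504558026790619 0.04493225423348289
scene [1.13110584 0.43315859 0.76910088]
red [116.4  99.4] [113  99   7   3   9] [ 0.413 -0.617  0.123] [ 0.385 -0.656  0.098]
red [128.2 101.8] [127  99   3   7   9] [ 0.403 -0.57   0.123] [ 0.374 -0.608  0.098]
red [ 99.4 130.8] [ 51  99  84  43 263] [ 0.59  -0.512  0.121] [ 0.554 -0.545  0.098]
red [ 83.  102.6] [ 76 101  13   7  26] [ 0.489 -0.699  0.123] [ 0.465 -0.739  0.098]
red [103.9 101.4] [ 95 100  18   6  32] [ 0.443 -0.646  0.122] [ 0.419 -0.683  0.098]
red [ 71.4 102.6] [ 70 102   4   2   5] [ 0.511 -0.731  0.123] [ 0.487 -0.773  0.098]
red [ 76.6 106.4] [ 75 105   4   4   5] [ 0.519 -0.695  0.123] [ 0.494 -0.735  0.098]
red [ 81.8 107.2] [ 81 106   3   4   5] [ 0.514 -0.672  0.124] [ 0.488 -0.715  0.098]
red [ 89.6 108. ] [ 89 106   2   5   5] [ 0.5   -0.646  0.122] [ 0.477 -
[... 1720 characters left out ...]
0.602  0.098]
red [111.7 129.9] [109 126   6   9  18] [ 0.552 -0.482  0.123] [ 0.53  -0.516  0.098]
red [ 71.1 132.1] [ 69 129   5   7  11] [ 0.624 -0.577  0.123] [ 0.608 -0.615  0.098]
red [ 98.6 130.4] [ 98 129   3   4   5] [ 0.576 -0.514  0.123] [ 0.554 -0.549  0.098]
red [ 64.2 131.5] [ 62 130   5   4   8] [ 0.636 -0.599  0.121] [ 0.618 -0.636  0.098]
red [ 80.3 132.3] [ 79 131   4   4   6] [ 0.611 -0.552  0.122] [ 0.593 -0.589  0.098]
red [ 88.8 133.3] [ 88 132   3   4   6] [ 0.602 -0.525  0.123] [ 0.582 -0.562  0.098]
red [218.6 166. ] [215 164   8   5  23] [ 0.501 -0.106  0.108] [ 0.492 -0.114  0.098]
deck 0.5528070330619812 0.046118903905153275 0.15154671669006348 0.04477424555370057
```

View pics/topc.png

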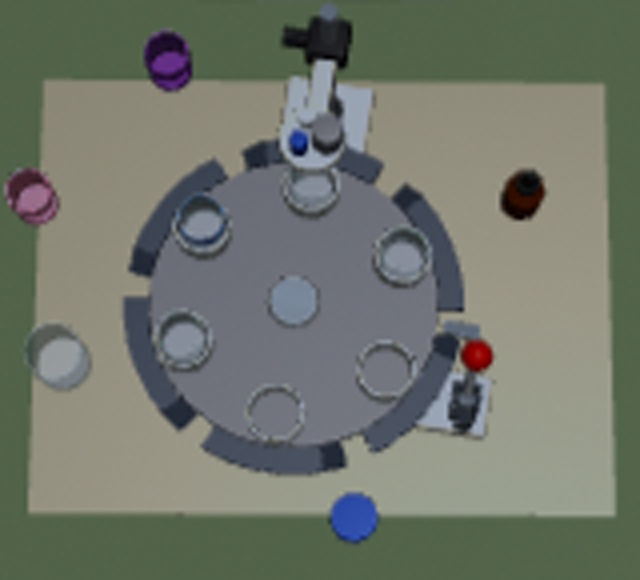

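View pics/sc.png

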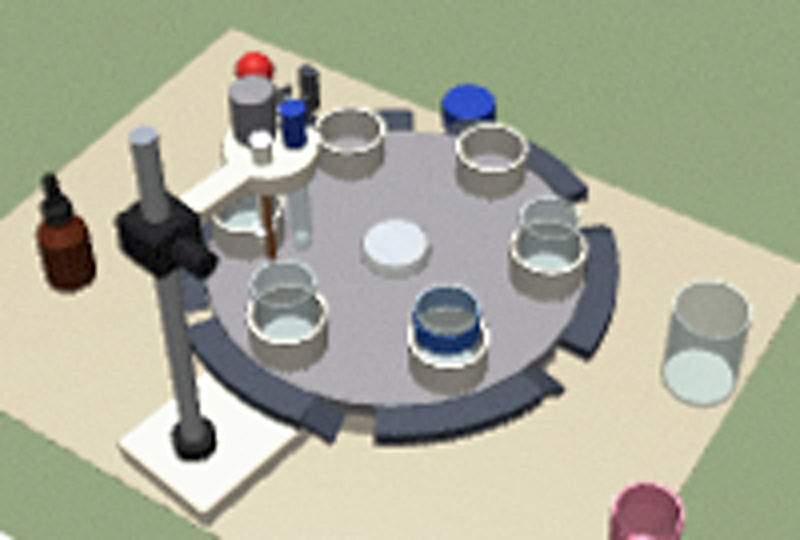

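The enlarged crops confirm the parts. The blue-banded beaker is in the 60° well at crop (205,222), and the purple and pink ones stand off the deck, so they aren't the one meant. The empty wells are at (275,412) and (386,371), and the pawl ball is at (477,354). Next I'll fit the yaw.

Run:
```python
from h import *
from scipy.optimize import least_squares
T=C("top");S=C("scene")
f=lambda x,y:(175+x/4-.375,115+y/4-.375)
w={180:(275,412),240:(386,371),120:(184,339),300:(403,255),60:(204,229)}
H=T.onz(f(293,301),.061);print("hub",H)
for a,p in w.items():
    q=T.onz(f(*p),.073)-H; print(a,q.round(4),np.hypot(*q[:2]).round(4),((np.degrees(np.arctan2(q[1],q[0]))-a+180)%360-180).round(2))
g=lambda x,y:(155+x/4-.375,150+y/4-.375)
HS=S.onz(g(396,240),.061);print("hub s",HS)
for a,p in {180:(491,144),240:(350,129)}.items():
    q=S.onz(g(*p),.073)-HS; print(a,q.round(4),np.hypot(*q[:2]).round(4),((np.degrees(np.arctan2(q[1],q[0]))-a+180)%360-180).round(2))
# ball
for c,uv,n in((T,(294.4,203),"top"),(S,(218.6,166),"s")):
    print(n,c.onz(uv,.104))
# model prediction
c0=np.array([.5525,.0455])
for yaw in(-7,-8,-9,-10):
    a=np.radians(yaw);R=np.array([[np.cos(a),-np.sin(a)],[np.sin(a),np.cos(a)]])
    b=c0+R@[-.03,-.162]; print(yaw,b,c0+R@[.185,0],T.proj(np.r_[b,.104]),T.proj(np.r_[c0+R@[.185,0],.275]))
print(f(330,12))
```

```text
hub [0.55008439 0.0445295  0.061     ]
180 [-0.0989  0.0143  0.012 ] 0.0999 -8.26
240 [-0.0629 -0.0803  0.012 ] 0.102 -8.09
120 [-0.0362  0.0931  0.012 ] 0.0999 -8.75
300 [ 0.0389 -0.0952  0.012 ] 0.1028 -7.78
60 [0.0609 0.0777 0.012 ] 0.0987 -8.09
hub s [0.55431939 0.04647531 0.061     ]
180 [-0.1048  0.0111  0.012 ] 0.1054 -6.06
240 [-0.0647 -0.0812  0.012 ] 0.1038 -8.56
top [ 0.49764567 -0.11274359  0.104     ]
s [ 0.49782848 -0.1088749   0.104     ]
-7 [ 0.50298078 -0.1116364 ] [0.73612104 0.02295417] [[294.05299101 201.43223182]] [[254.56509219 117.06118533]]
-8 [ 0.50024592 -0.11074823] [0.73569959 0.01975298] [[293.79783527 202.23300522]] [[255.60578285 117.19863281]]
-9 [ 0.49752697 -0.10981248] [0.73522234 0.01655962] [[293.52828907 203.02957605]] [[256.64393493 117.35332992]]
-10 [ 0.49482476 -0.10882941] [0.73468943 0.01337509] [[293.24442114 203.82169256]] [[257.67925579 117.52523604]]
(257.125, 117.625)
```

Request:
{"method": "apply_moves", "body": {"steps": [[[0, 0, 0], [0, 0, 0.0327], 0], [[0, 0, 0], [0, 0, 0.0327], 0], [[0, 0, 0], [0, 0, 0.0327], 0], [[0, 0, 0], [0, 0, 0.0327], 0], [[0, 0, 0], [0, 0, 0.0327], 0], [[0.11, -0.14, 0], [0, 0, 0], 0], [[0.11, -0.14, 0], [0, 0, 0], 0], [[0.11, -0.14, 0], [0, 0, 0], 0]]}}

```text
clock: 0.77
eef_pos: [0.2574, -0.3922, 0.2477]
tool_rot: [0.997, -0.074, -0.0, -0.001]
ft_force: [0.7, -0.7, 0.4]
grip_width: 0.0001
grasp_force: 0.0
```

Request:
{"method": "apply_moves", "body": {"steps": [[[0.14, -0.14, 0], [0, 0, 0], 0], [[0.14, -0.14, 0], [0, 0, 0], 0], [[0.14, -0.14, 0], [0, 0, 0], 0], [[0.14, -0.14, 0], [0, 0, 0], 0], [[0.14, -0.14, 0], [0, 0, 0], 0], [[0.14, -0.14, 0], [0, 0, 0], 0], [[0.14, -0.14, 0], [0, 0, 0], 0], [[0, 0, 0], [0, 0, 0], 0]]}}

```text
clock: 1.43
eef_pos: [0.4843, -0.2232, 0.2474]
tool_rot: [0.998, -0.069, 0.001, -0.001]
ft_force: [0.1, -1.1, -0.1]
grip_width: -0.0003
grasp_force: 0.0
```

```bash
cat >> h.py <<'E'
from scipy.spatial.transform import Rotation as Ro
C0=np.array([.552,.0455]);a=np.radians(-8.3);RC=np.array([[np.cos(a),-np.sin(a)],[np.sin(a),np.cos(a)]])
def st():
    o=bot.get_obs(); R=Ro.from_quat(o['tool_rot']).as_matrix()
    print("t",round(o['clock'],2),"chg",(RC.T@(o['eef_pos'][:2]-C0)).round(4),"z",o['eef_pos'][2].round(4),"toolx deg",np.degrees(np.arctan2(R[1,0],R[0,0])).round(2),"tz",R[:,2].round(3),"F",o['ft_force'].round(1),"w",o['grip_width'].round(4))
E
python3 -c "
from h import *
st()"
```

```text
Traceback (most recent call last):
  File "h.py", line 20, in st
    print("t",round(o['clock'],2),"chg",(RC.T@(o['eef_pos'][:2]-C0)).round(4),"z",o['eef_pos'][2].round(4),"toolx deg",np.degrees(np.arctan2(R[1,0],R[0,0])).round(2),"tz",R[:,2].round(3),"F",o['ft_force'].round(1),"w",o['grip_width'].round(4))
                                                                                                                                                                                                                          ^^^^^^^^^^^^^^^^^^^^^
AttributeError: 'float' object has no attribute 'round'
```

Request:
{"method": "apply_moves", "body": {"steps": [[[0.072, -0.19, 0], [0, 0, 0.002], 0], [[0.072, -0.19, 0], [0, 0, 0], 0], [[0.072, -0.19, 0], [0, 0, 0], 0], [[0, 0, 0.14], [0, 0, 0], 0], [[0, 0, 0.14], [0, 0, 0], 0], [[0, 0, 0.14], [0, 0, 0], 0], [[0, 0, 0.14], [0, 0, 0], 0], [[0, 0, 0], [0, 0, 0], 0]]}}

```text
clock: 2.1
eef_pos: [0.5347, -0.1204, 0.13]
tool_rot: [0.997, -0.076, -0.006, -0.001]
ft_force: [-0.5, 0.5, -0.8]
grip_width: -0.0
grasp_force: 0.0
```

```bash
sed -i "s/o\['grip_width'\].round(4)/round(o['grip_width'],4)/" h.py
python3 - <<'E'
from h import *
st()
ps=[]
for n,(x,y) in(("top",(235,150)),("scene",(165,110))):
    p,d=camera(n); ps.append(cv2.resize(p[y:y+110,x:x+80,::-1],None,fx=5,fy=5,interpolation=2))
cv2.imwrite("pics/a.png",np.hstack(ps))
E
```

```text
t 2.1 chg [ 0.0068 -0.1667] z 0.13 toolx deg -8.71 tz [-0.012  0.003 -1.   ] F [-0.5  0.5 -0.8] w -0.0
```

View pics/a.png

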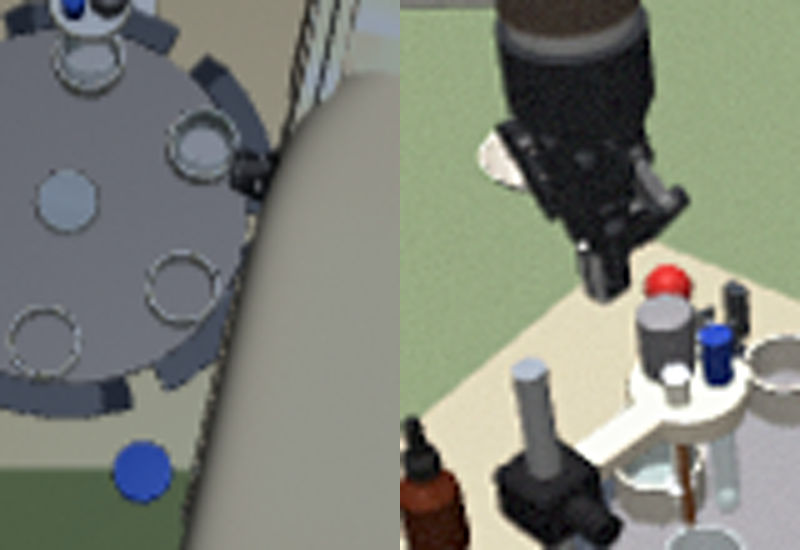

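The left view is blocked by the arm. The right view shows the fingertips at (605,290), beyond the ball at (667,285) on its +x side and clear of it. I'll lower the tip and then push.

Request:
{"method": "apply_moves", "body": {"steps": [[[0.02, -0.023, 0.06], [0, 0, 0], 0], [[0, 0, 0.065], [0, 0, 0], 0], [[0, 0, 0], [0, 0, 0], 0], [[0, 0, 0], [0, 0, 0], 0], [[-0.03, 0, 0], [0, 0, 0], 0], [[-0.04, 0, 0], [0, 0, 0], 0], [[-0.04, 0, 0], [0, 0, 0], 0], [[-0.04, 0, 0], [0, 0, 0], 0]]}}

```text
clock: 2.87
eef_pos: [0.5147, -0.1129, 0.1124]
tool_rot: [0.997, -0.076, 0.002, 0.0]
ft_force: [1.4, -0.6, 1.5]
grip_width: 0.0002
grasp_force: 0.8
```

```bash
python3 -c "
from h import *
st()"
```

```text
t 2.87 chg [-0.0141 -0.1622] z 0.1124 toolx deg -8.72 tz [ 0.003 -0.001 -1.   ] F [ 1.4 -0.6  1.5] w 0.0002
```

Request:
{"method": "apply_moves", "body": {"steps": [[[-0.03, 0, 0.02], [0, 0, 0], 0], [[-0.035, 0, 0.015], [0, 0, 0], 0], [[-0.035, 0, 0], [0, 0, 0], 0], [[-0.035, 0, 0], [0, 0, 0], 0], [[-0.035, 0, 0], [0, 0, 0], 0], [[-0.035, 0, 0], [0, 0, 0], 0], [[0, 0, 0], [0, 0, 0], 0], [[0, 0, 0], [0, 0, 0], 0]]}}

```text
clock: 3.53
eef_pos: [0.4735, -0.1066, 0.1044]
tool_rot: [0.997, -0.076, -0.0, -0.0]
ft_force: [0.6, -0.3, -0.8]
grip_width: 0.0
grasp_force: 0.0
```

Run:
```python
from h import *
st()
p,d=camera("scene"); cv2.imwrite("pics/b.png",cv2.resize(p[110:220,165:285,::-1],None,fx=5,fy=5,interpolation=2))
```

```text
t 3.53 chg [-0.0557 -0.1618] z 0.1044 toolx deg -8.72 tz [-0.  0. -1.] F [ 0.6 -0.3 -0.8] w 0.0
```

View pics/b.png

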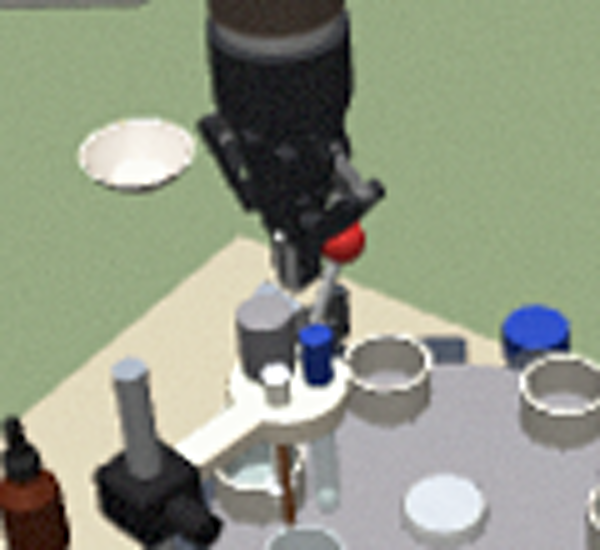

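The ball now leans back at (343,240), and the toe is raised at (278,293). The finger reads no force, so the pawl appears to be on its stop. I'll lift away and go over the empty 180° well.

Request:
{"method": "apply_moves", "body": {"steps": [[[0, 0, -0.15], [0, 0, 0], 0], [[0, 0, -0.15], [0, 0, 0], 0], [[0, 0, -0.15], [0, 0, 0], 0], [[-0.046, -0.162, 0], [0, 0, 0], 0], [[-0.046, -0.162, 0], [0, 0, 0], 0], [[-0.046, -0.162, 0], [0, 0, 0], 0], [[-0.046, -0.162, 0], [0, 0, 0], 0], [[-0.046, -0.162, 0], [0, 0, 0], 0]]}}

```text
clock: 4.25
eef_pos: [0.44, -0.0102, 0.196]
tool_rot: [0.999, -0.03, -0.001, -0.029]
ft_force: [0.4, 0.1, 0.0]
grip_width: 0.0002
grasp_force: 0.0
```

Request:
{"method": "apply_moves", "body": {"steps": [[[0, 0, 0], [0, 0, 0], 0], [[0, 0, 0], [0, 0, 0], 0], [[0, 0, 0], [0, 0, 0], 0], [[0, 0, 0], [0, 0, 0], 0], [[0, 0, 0], [0, 0, 0], 0], [[0, 0, 0], [0, 0, 0], 0], [[0, 0, 0], [0, 0, 0], 0], [[0, 0, 0], [0, 0, 0], 0]]}}

```text
clock: 4.92
eef_pos: [0.4417, -0.0117, 0.197]
tool_rot: [0.999, -0.031, 0.001, -0.028]
ft_force: [0.4, 0.7, -0.5]
grip_width: -0.0
grasp_force: 0.0
```

Run:
```python
from h import *
st()
p,d=camera("scene"); cv2.imwrite("pics/c.png",cv2.resize(p[120:270,155:325,::-1],None,fx=4,fy=4,interpolation=2))
c=C("scene");W=c.cloud(d);b=p.astype(int)
red=(b[...,0]>120)&(b[...,1]<60)&(b[...,2]<60)&(W[...,2]>.05)&(W[...,2]<.13)&(np.hypot(W[...,0]-.45,W[...,1]+.1)<.15)
v,u=np.nonzero(red);q=c.onz((u.mean(),v.mean()),.104);print(len(u),q,RC.T@(q[:2]-C0))
```

```text
t 4.92 chg [-0.1009 -0.0725] z 0.197 toolx deg -3.57 tz [ 0.003  0.057 -0.998] F [ 0.4  0.7 -0.5] w -0.0
33 [ 0.4439125  -0.09744925  0.104     ] [-0.08631976 -0.15705507]
```

View pics/c.png

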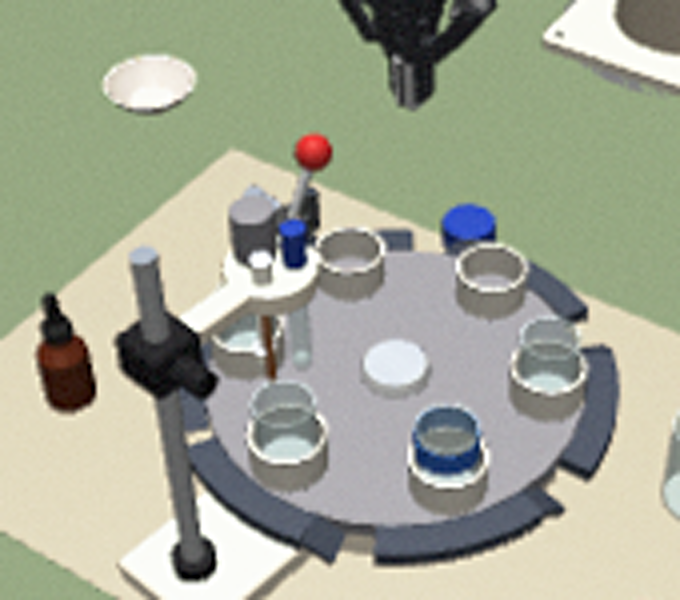

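The pawl is thrown: the ball is at (313,152), which works out to changer x of about -87 mm. The last move fell short and left the tool slightly tilted, so I'll work out a correction.

```bash
cat >> h.py <<'E'
def fix(tgt,deg=-8.3):
    o=bot.get_obs();R=Ro.from_quat(o['tool_rot']);t=np.radians(deg)
    Rt=Ro.from_matrix(np.array([[np.cos(t),np.sin(t),0],[np.sin(t),-np.cos(t),0],[0,0,-1]]))
    w=(R.inv()*Rt).as_rotvec()/np.pi; P=np.r_[C0+RC@tgt[:2],tgt[2]]
    print("J",o['joint_pos'].round(3),"turn",w.round(4),"shift after turn",(Rt.inv().apply(P-o['eef_pos'])/.2).round(3),"now axes",(R.inv().apply(P-o['eef_pos'])/.2).round(3))
E
python3 -c "
from h import *
fix([-.102,0,.13])"
```

```text
J [-0.063  0.158 -0.238  1.176  0.057  3.141] turn [-0.018   0.001   0.0263] shift after turn [-0.005 -0.363  0.335] now axes [ 0.025 -0.342  0.355]
```

Joint 6 is at its limit. I'll turn the tool 90° the other way so that tool x lies along changer +y.

Request:
{"method": "apply_moves", "body": {"steps": [[[0, 0, 0], [-0.018, 0, -0.02], 0], [[0, 0, 0], [0, 0, -0.038], 0], [[0, 0, 0], [0, 0, -0.038], 0], [[0, 0, 0], [0, 0, -0.038], 0], [[0, 0, 0], [0, 0, -0.038], 0], [[0, 0, 0], [0, 0, -0.038], 0], [[0, 0, 0], [0, 0, -0.038], 0], [[0, 0, 0], [0, 0, -0.038], 0]]}}

```text
clock: 5.63
eef_pos: [0.4416, -0.0115, 0.197]
tool_rot: [0.913, 0.409, 0.001, 0.0]
ft_force: [-0.7, -0.9, -0.8]
grip_width: 0.0002
grasp_force: 0.0
```

Request:
{"method": "apply_moves", "body": {"steps": [[[0, 0, 0], [0, 0, -0.038], 0], [[0, 0, 0], [0, 0, -0.038], 0], [[0, 0, 0], [0, 0, -0.038], 0], [[0, 0, 0], [0, 0, -0.038], 0], [[0, 0, 0], [0, 0, -0.038], 0], [[0.12, 0, 0], [0, 0, 0], 0], [[0.12, 0, 0], [0, 0, 0], 0], [[0.12, 0, 0], [0, 0, 0], 0]]}}

```text
clock: 6.3
eef_pos: [0.4516, 0.0603, 0.1971]
tool_rot: [0.754, 0.656, 0.001, 0.0]
ft_force: [0.6, -0.8, -0.2]
grip_width: -0.0001
grasp_force: 0.0
```

```bash
python3 -c "
from h import *
st();fix([-.102,0,.073],81.7)"
```

```text
t 6.3 chg [-1.014e-01  1.000e-04] z 0.1971 toolx deg 82.04 tz [ 0.001  0.    -1.   ] F [ 0.6 -0.8 -0.2] w -0.0001
J [ 0.133  0.183 -0.205  1.181 -0.     1.842] turn [ 0.0005 -0.0001  0.0019] shift after turn [-0.001 -0.003  0.621] now axes [-0.001 -0.004  0.621]
```

Request:
{"method": "apply_moves", "body": {"steps": [[[0, -0.003, 0.12], [0, 0, 0.002], 0], [[0, 0, 0.12], [0, 0, 0], 0], [[0, 0, 0.12], [0, 0, 0], 0], [[0, 0, 0.12], [0, 0, 0], 0], [[0, 0, 0.1], [0, 0, 0], 0], [[0, 0, 0.05], [0, 0, 0], 0], [[0, 0, 0], [0, 0, 0], 0], [[0, 0, 0], [0, 0, 0], 0]]}}

```text
clock: 6.97
eef_pos: [0.4507, 0.0598, 0.0707]
tool_rot: [0.756, 0.655, -0.0, -0.0]
ft_force: [-0.1, -0.1, -0.4]
grip_width: -0.0
grasp_force: 0.0
```

Run:
```python
from h import *
st()
for g in (22.5-11,):
  pass
# finger path: centre of well + lead
r=.102
for th in range(180,115,-6):
    t=np.radians(th); print(th,(r*np.array([np.cos(t),np.sin(t)])).round(4))
p,d=camera("scene"); cv2.imwrite("pics/d.png",cv2.resize(p[120:270,155:325,::-1],None,fx=4,fy=4,interpolation=2))
```

```text
t 6.97 chg [-0.1023 -0.0004] z 0.0707 toolx deg 81.77 tz [-0. -0. -1.] F [-0.1 -0.1 -0.4] w -0.0
180 [-0.102  0.   ]
174 [-0.1014  0.0107]
168 [-0.0998  0.0212]
162 [-0.097   0.0315]
156 [-0.0932  0.0415]
150 [-0.0883  0.051 ]
144 [-0.0825  0.06  ]
138 [-0.0758  0.0683]
132 [-0.0683  0.0758]
126 [-0.06    0.0825]
120 [-0.051   0.0883]
```

View pics/d.png

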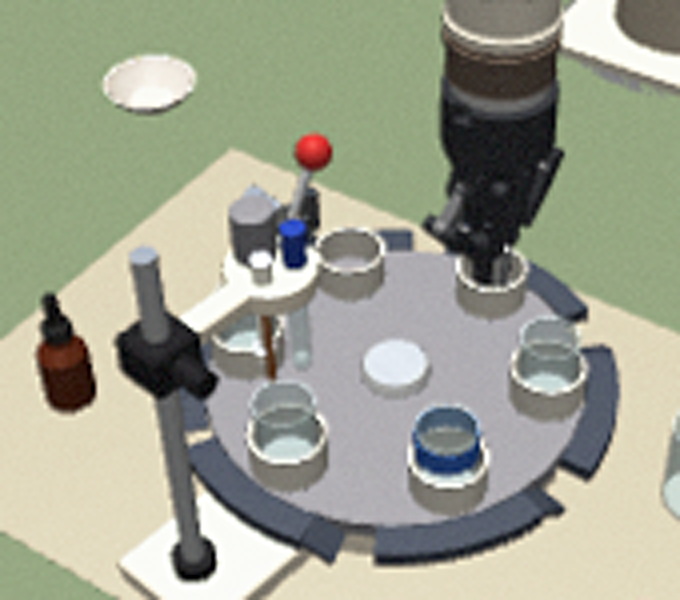

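The fingertip is inside the empty 180° well at (490,265), and the other beakers are undisturbed. Now I'll drag it clockwise along the arc.

Request:
{"method": "apply_moves", "body": {"steps": [[[0.027, 0.001, 0], [0, 0, 0], 0], [[0.027, 0.002, 0], [0, 0, 0], 0], [[0.026, 0.003, 0], [0, 0, 0], 0], [[0.026, 0.005, 0], [0, 0, 0], 0], [[0.026, 0.006, 0], [0, 0, 0], 0], [[0.026, 0.008, 0], [0, 0, 0], 0], [[0.025, 0.009, 0], [0, 0, 0], 0], [[0.025, 0.01, 0], [0, 0, 0], 0]]}}

```text
clock: 7.68
eef_pos: [0.4656, 0.1001, 0.0709]
tool_rot: [0.756, 0.655, 0.0, 0.0]
ft_force: [-0.7, -4.3, 0.5]
grip_width: -0.0003
grasp_force: 1.8
```

```bash
cat >> h.py <<'E'
def polar():
    o=bot.get_obs();q=RC.T@(o['eef_pos'][:2]-C0);print("r",np.hypot(*q).round(4),"ang",np.degrees(np.arctan2(q[1],q[0])).round(2))
E
python3 -c "
from h import *
st();polar();fix([.102*np.cos(np.radians(156)),.102*np.sin(np.radians(156)),.071],81.7)"
```

```text
t 7.68 chg [-0.0934  0.0416] z 0.0709 toolx deg 81.78 tz [ 0. -0. -1.] F [-0.7 -4.3  0.5] w -0.0003
r 0.1023 ang 156.0
J [ 2.120e-01  3.530e-01 -3.430e-01  8.750e-01 -1.000e-03  1.927e+00] turn [0.0002 0.0001 0.0004] shift after turn [-0.001  0.001 -0.   ] now axes [-0.001  0.001 -0.   ]
```

Tracking is exact and the push is about 4 N, as described. I'll continue.

Request:
{"method": "apply_moves", "body": {"steps": [[[0.024, 0.011, 0], [0, 0, 0], 0], [[0.024, 0.013, 0], [0, 0, 0], 0], [[0.023, 0.014, 0], [0, 0, 0], 0], [[0.022, 0.015, 0], [0, 0, 0], 0], [[0.021, 0.016, 0], [0, 0, 0], 0], [[0.021, 0.018, 0], [0, 0, 0], 0], [[0.019, 0.019, 0], [0, 0, 0], 0], [[0.019, 0.019, 0], [0, 0, 0], 0]]}}

```text
clock: 8.35
eef_pos: [0.4954, 0.1309, 0.0709]
tool_rot: [0.756, 0.655, 0.0, -0.0]
ft_force: [-2.6, -2.9, -0.1]
grip_width: -0.0001
grasp_force: 1.6
```

```bash
cat >> h.py <<'E'
def table(full=False):
    # turntable angle: match bright well rings / dark rim notches in top depth+colour against start picture
    p,d=camera("top"); T=C("top"); p0=np.load("top0.npz")['p']
    A=np.radians(np.arange(0,360,.25))
    def prof(im):
        g=im.astype(np.float32).mean(-1); out=[]
        for r,z in((.135,.045),(.14,.045),(.145,.045)):
            P=np.c_[C0[0]+r*np.cos(A+np.radians(-8.3)),C0[1]+r*np.sin(A+np.radians(-8.3)),np.full(A.size,z)]
            uv=T.proj(P).astype(np.float32); out.append(cv2.remap(g,uv[None,:,0],uv[None,:,1],1)[0])
        return np.mean(out,0)
    a0,a1=prof(p0),prof(p); deg=np.arange(0,360,.25)
    ok=(lambda x:((x>200)&(x<225))|((x>150)&(x<200))|((x>25)&(x<110)))
    # notch centres = bright gaps against dark rim
    for n,a in(("start",a0),("now",a1)):
        th=(a.min()+np.percentile(a,97))/2; m=np.r_[a,a]>th; i=0;res=[]
        while i<1440:
            if m[i] and not m[i-1]:
                j=i
                while j<2879 and m[j]: j+=1
                if 3<(j-i)*.25<25: res.append((round((i+j-1)/2*.25%360,1),round((j-i)*.25,1)))
                i=j
            i+=1
        print(n,res)
    return p
E
python3 -c "
from h import *
st();polar();p=table();cv2.imwrite('pics/e.png',cv2.resize(p[115:260,175:335,::-1],None,fx=4,fy=4,interpolation=2))"
```

```text
t 8.35 chg [-0.0683  0.0763] z 0.0709 toolx deg 81.78 tz [ 0.  0. -1.] F [-2.6 -2.9 -0.1] w -0.0001
r 0.1024 ang 131.85
start [(11.2, 4.2), (31.6, 9.5), (92.5, 8.8), (153.1, 9.0), (212.0, 9.2), (271.6, 7.5), (330.5, 9.2), (352.8, 3.8), (1.6, 4.0)]
now [(1.8, 3.2), (11.2, 3.8), (46.5, 4.8), (228.2, 9.2), (287.1, 9.0), (348.2, 11.2)]
```

View pics/e.png

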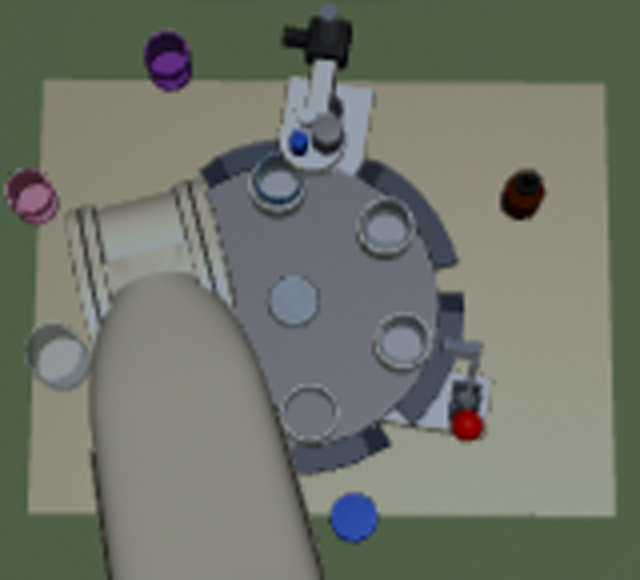

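The blue-banded beaker, at (278,182), has nearly reached the station. The pawl is back on its stop with its ball at (467,425). The notches show the table at about -43.4°, so 16.6° remains.

Request:
{"method": "apply_moves", "body": {"steps": [[[0.016, 0.017, 0], [0, 0, 0], 0], [[0.014, 0.0175, 0], [0, 0, 0], 0], [[0.013, 0.018, 0], [0, 0, 0], 0], [[0.011, 0.0185, 0], [0, 0, 0], 0], [[0.01, 0.019, 0], [0, 0, 0], 0], [[0.009, 0.02, 0], [0, 0, 0], 0], [[0, 0, 0], [0, 0, 0], 0], [[0, 0, 0], [0, 0, 0], 0]]}}

```text
clock: 9.07
eef_pos: [0.5205, 0.1427, 0.0715]
tool_rot: [0.756, 0.655, 0.002, 0.0]
ft_force: [-0.1, -0.7, 0.9]
grip_width: 0.0004
grasp_force: 0.0
```

```bash
python3 -c "
from h import *
st();polar();p=table()"
```

```text
t 9.07 chg [-0.0452  0.0917] z 0.0715 toolx deg 81.8 tz [ 0.003  0.002 -1.   ] F [-0.1 -0.7  0.9] w 0.0004
r 0.1022 ang 116.23
start [(11.2, 4.2), (31.6, 9.5), (92.5, 8.8), (153.1, 9.0), (212.0, 9.2), (271.6, 7.5), (330.5, 9.2), (352.8, 3.8), (1.6, 4.0)]
now [(1.8, 3.8), (11.1, 4.0), (32.1, 9.0), (212.4, 9.0), (271.2, 8.8), (331.2, 9.2), (352.8, 3.2)]
```

Request:
{"method": "apply_moves", "body": {"steps": [[[0, 0, -0.05], [0, 0, 0], 0], [[0, 0, -0.12], [0, 0, 0], 0], [[0, 0, -0.17], [0, 0, 0], 0], [[0, 0, -0.17], [0, 0, 0], 0], [[0, 0, 0], [0, 0, -0.0385], 0], [[0, 0, 0], [0, 0, -0.0385], 0], [[0, 0, 0], [0, 0, -0.0385], 0], [[0, 0, 0], [0, 0, -0.0385], 0]]}}

```text
clock: 9.78
eef_pos: [0.5198, 0.1423, 0.1749]
tool_rot: [0.575, 0.818, 0.002, 0.001]
ft_force: [-0.4, 0.1, -0.9]
grip_width: 0.0001
grasp_force: 0.0
```

Request:
{"method": "apply_moves", "body": {"steps": [[[0, 0, 0], [0, 0, -0.0385], 0], [[0, 0, 0], [0, 0, -0.0385], 0], [[0, 0, 0], [0, 0, -0.0385], 0], [[0, 0, 0], [0, 0, -0.0385], 0], [[0, 0, 0], [0, 0, -0.0385], 0], [[0, 0, 0], [0, 0, -0.0385], 0], [[0, 0, 0], [0, 0, -0.0385], 0], [[0, 0, 0], [0, 0, -0.0385], 0]]}}

```text
clock: 10.45
eef_pos: [0.5196, 0.1422, 0.1744]
tool_rot: [0.128, 0.992, 0.001, 0.002]
ft_force: [-1.3, -0.1, -0.1]
grip_width: -0.0
grasp_force: 0.0
```

```bash
python3 -c "
from h import *
st();p=table();fix([-.137,-.162,.16],171.7)"
```

```text
t 10.45 chg [-0.046  0.091] z 0.1744 toolx deg 165.29 tz [ 0.003  0.001 -1.   ] F [-1.3 -0.1 -0.1] w -0.0
start [(11.2, 4.2), (31.6, 9.5), (92.5, 8.8), (153.1, 9.0), (212.0, 9.2), (271.6, 7.5), (330.5, 9.2), (352.8, 3.8), (1.6, 4.0)]
now [(1.8, 3.8), (11.2, 3.8), (32.1, 9.0), (212.5, 8.8), (271.2, 8.8), (331.4, 9.0)]
J [ 0.267  0.356 -0.032  1.179  0.     0.52 ] turn [ 0.0006  0.001  -0.0344] shift after turn [ 0.455 -1.265  0.072] now axes [ 0.316 -1.307  0.069]
```

Request:
{"method": "apply_moves", "body": {"steps": [[[0, 0, 0], [0, 0, -0.0344], 0], [[0.065, -0.181, 0], [0, 0, 0], 0], [[0.065, -0.181, 0], [0, 0, 0], 0], [[0.065, -0.181, 0], [0, 0, 0], 0], [[0.065, -0.181, 0], [0, 0, 0], 0], [[0.065, -0.181, 0], [0, 0, 0], 0], [[0.065, -0.181, 0], [0, 0, 0], 0], [[0.065, -0.181, 0], [0, 0, 0], 0]]}}

```text
clock: 11.17
eef_pos: [0.3896, -0.0957, 0.174]
tool_rot: [0.078, 0.997, 0.0, 0.002]
ft_force: [0.6, 0.0, -0.5]
grip_width: -0.0
grasp_force: 0.0
```

```bash
python3 -c "
from h import *
st();fix([-.135,-.162,.105],171.7)"
```

```text
t 11.17 chg [-0.1403 -0.1632] z 0.174 toolx deg 171.03 tz [ 0.004 -0.    -1.   ] F [ 0.6  0.  -0.5] w -0.0
J [-2.410e-01  9.500e-02 -3.740e-01  1.098e+00  1.000e-03 -8.500e-02] turn [ 0.0001  0.0012 -0.0037] shift after turn [-0.027  0.006  0.345] now axes [-0.025  0.006  0.345]
```

Request:
{"method": "apply_moves", "body": {"steps": [[[0, 0.006, 0.1], [0, 0, -0.0037], 0], [[0, 0, 0.1], [0, 0, 0], 0], [[0, 0, 0.1], [0, 0, 0], 0], [[0, 0, 0.045], [0, 0, 0], 0], [[0, 0, 0], [0, 0, 0], 0], [[0, 0, 0], [0, 0, 0], 0], [[0, 0, 0], [0, 0, 0], 0], [[0, 0, 0], [0, 0, 0], 0]]}}

```text
clock: 11.83
eef_pos: [0.3915, -0.0935, 0.1052]
tool_rot: [0.072, 0.997, -0.0, 0.002]
ft_force: [-0.3, -0.4, 0.7]
grip_width: -0.0005
grasp_force: 0.0
```

```bash
python3 -c "
from h import *
st()"
```

```text
t 11.83 chg [-0.1387 -0.1607] z 0.1052 toolx deg 171.78 tz [ 0.004 -0.    -1.   ] F [-0.3 -0.4  0.7] w -0.0005
```

Request:
{"method": "apply_moves", "body": {"steps": [[[-0.03, 0, 0], [0, 0, 0], 0], [[-0.04, 0, 0], [0, 0, 0], 0], [[-0.035, 0, 0], [0, 0, 0], 0], [[-0.035, 0, 0], [0, 0, 0], 0], [[-0.035, 0, 0], [0, 0, 0], 0], [[-0.03, 0, 0], [0, 0, 0], 0], [[-0.03, 0, 0], [0, 0, 0], 0], [[-0.03, 0, 0], [0, 0, 0], 0]]}}

```text
clock: 12.5
eef_pos: [0.4436, -0.101, 0.1039]
tool_rot: [0.072, 0.997, 0.0, 0.001]
ft_force: [-0.4, 0.1, -0.6]
grip_width: 0.0002
grasp_force: 0.0
```

Request:
{"method": "apply_moves", "body": {"steps": [[[-0.03, 0, 0], [0, 0, 0], 0], [[-0.03, 0, 0], [0, 0, 0], 0], [[-0.02, 0, 0], [0, 0, 0], 0], [[-0.02, 0, 0], [0, 0, 0], 0], [[-0.02, 0, 0], [0, 0, 0], 0], [[0, 0, 0], [0, 0, 0], 0], [[0, 0, 0], [0, 0, 0], 0], [[0, 0, 0], [0, 0, 0], 0]]}}

```text
clock: 13.17
eef_pos: [0.4663, -0.1043, 0.1039]
tool_rot: [0.072, 0.997, 0.0, 0.0]
ft_force: [0.5, 0.2, 0.1]
grip_width: -0.0003
grasp_force: 0.0
```

```bash
cat >> h.py <<'E'
def ball(n,p,d):
    c=C(n);W=c.cloud(d);b=p.astype(int)
    red=(b[...,0]>120)&(b[...,1]<60)&(b[...,2]<60)&(W[...,2]>.05)&(W[...,2]<.13)&(np.hypot(W[...,0]-.47,W[...,1]+.1)<.15)
    v,u=np.nonzero(red);q=c.onz((u.mean(),v.mean()),.104);print(n,"ball",len(u),u.mean().round(2),v.mean().round(2),(RC.T@(q[:2]-C0)).round(4))
E
python3 -c "
from h import *
st();ball('scene',*camera('scene'))"
```

```text
t 13.17 chg [-0.0632 -0.1606] z 0.1039 toolx deg 171.8 tz [ 0.001  0.    -1.   ] F [0.5 0.2 0.1] w -0.0003
scene ball 21 218.81 166.19 [-0.0311 -0.1595]
```

The ball is back at its starting pixel (218.8,166.2, against 218.6,166.0), so the pawl is fully down. I'll retreat.

Request:
{"method": "apply_moves", "body": {"steps": [[[0.05, 0, 0], [0, 0, 0], 0], [[0.05, 0, -0.05], [0, 0, 0], 0], [[0, 0, -0.15], [0, 0, 0], 0], [[0, 0, -0.15], [0, 0, 0], 0], [[0, 0, -0.15], [0, 0, 0], 0], [[0, -0.15, -0.05], [0, 0, 0], 0], [[0, -0.2, 0], [0, 0, 0], 0], [[0, -0.2, 0], [0, 0, 0], 0]]}}

```text
clock: 13.88
eef_pos: [0.4315, -0.2111, 0.2157]
tool_rot: [0.07, 0.998, -0.001, 0.002]
ft_force: [0.1, -0.2, -0.4]
grip_width: -0.0004
grasp_force: 0.0
```

Request:
{"method": "apply_moves", "body": {"steps": [[[0, -0.2, 0], [0, 0, 0], 0], [[0, -0.2, 0], [0, 0, 0], 0], [[0, 0, 0], [0, 0, 0], 0], [[0, 0, 0], [0, 0, 0], 0], [[0, 0, 0], [0, 0, 0], 0], [[0, 0, 0], [0, 0, 0], 0], [[0, 0, 0], [0, 0, 0], 0], [[0, 0, 0], [0, 0, 0], 0]]}}

```text
clock: 14.55
eef_pos: [0.4199, -0.2882, 0.2141]
tool_rot: [0.07, 0.998, 0.0, 0.001]
ft_force: [0.7, 0.2, -0.4]
grip_width: 0.0002
grasp_force: 0.0
```

Run:
```python
from h import *
st();p=table();ball('top',*camera('top'));q,d=camera('scene');ball('scene',q,d)
a=cv2.resize(p[115:260,190:325,::-1],None,fx=3,fy=3,interpolation=2);b=cv2.resize(q[135:280,170:300,::-1],None,fx=3,fy=3,interpolation=2)
cv2.imwrite('pics/f.png',np.hstack([a,b]))
```

```text
t 14.55 chg [-0.0825 -0.3493] z 0.2141 toolx deg 171.93 tz [ 0.001  0.    -1.   ] F [ 0.7  0.2 -0.4] w 0.0002
start [(11.2, 4.2), (31.6, 9.5), (92.5, 8.8), (153.1, 9.0), (212.0, 9.2), (271.6, 7.5), (330.5, 9.2), (352.8, 3.8), (1.6, 4.0)]
now [(11.2, 4.2), (32.2, 9.2), (93.1, 9.0), (153.4, 9.0), (212.4, 9.0), (271.8, 7.8), (331.4, 9.5), (352.8, 3.8), (1.6, 4.0)]
top ball 22 294.09 202.91 [-0.0308 -0.1634]
scene ball 21 218.52 166.19 [-0.0306 -0.1601]
```

View pics/f.png

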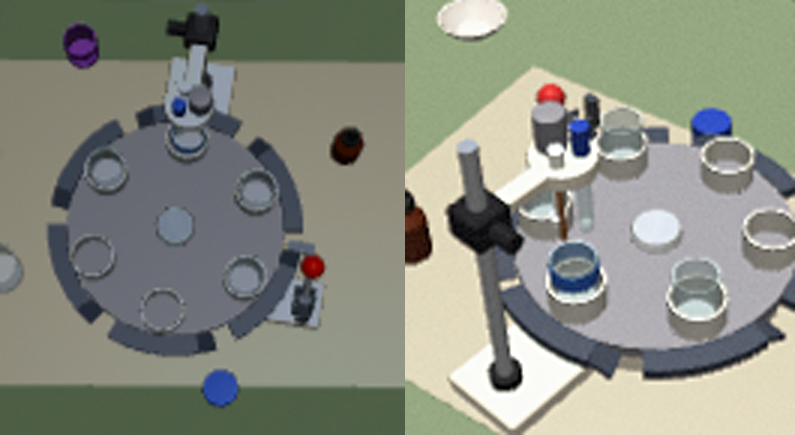

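The final views show the blue-banded beaker under the electrodes at left (187,142) and right (574,268). The pawl is down with its toe in the notch at left (300,247). All beakers stand in their wells and the other items haven't moved.

```bash
python3 -c "
from workcell import bot
print(bot.job_done())"
```

```text
the job is handed in; nothing more can be done
None
```

The job is handed in: I threw the pawl back, turned the table one place clockwise (about 59.5° measured) so the blue-banded beaker stands under the electrodes, and seated the pawl in the notch there, with nothing else disturbed in the final pictures, in about 15 s.

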